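# Pack the squeegee flat and close its dust box

## Task

The squeegee has been left on edge in the narrow slot of its dust box, so the lid cannot go on. Take it out and set it down on its broad side on the drip mat, let go, then take it across its width and lay it flat in the box's wide bay, below the fill line; last, put the lid on so that it is fully seated all round. Set things down rather than dropping them, and leave the reel, stopper, bottle and beaker where they stand.

Things in the scene. Friction and masses are not known exactly. Their poses are not given: they have to be found in the camera images.
- dustbox: Open dark steel dust box, fixed to the counter: outside 158 (its x) x 177 (its y) x 44 mm high; walls 3 mm, floor 4 mm, so 40 mm deep inside. Origin: centre of its underside, z up. A divider along its x, as high as the rim, parts it into a narrow slot on its -y side and a wide bay on its +y side.
- bay (a point): Centre of the wide bay's floor, 4 mm above the counter and 23.5 mm to +y of the box's origin; axes as the box. The bay is 152 (x) x 124 (y) mm. A bright fill line runs round it 36 mm above the floor.
- slot (a point): Centre of the narrow slot's floor, 4 mm above the counter and 63.5 mm to -y of the box's origin; axes as the box. The slot is 152 (x) x 44 (y) mm.
- squeegee_center (a point): Centre of the loose grey rubber squeegee block (0.2 to 0.4 kg, grippy): 130 mm long (its x), 34 mm thick (its y, between two flat broad sides), 66 mm wide from blade edge to back (its z, towards the back). The blade, the 12 mm at its -z edge, is only 18 mm thick, mid-thickness. Lying on a broad side it is 34 mm high, its y vertical, and can be gripped across the 66 mm.
- squeegee_back (a point): Middle of the squeegee's back face, 33 mm from its centre along its z. At the start it stands on its blade in the slot, x nearly along the box's, back up 70 mm above the counter: 26 mm stand above the rim, with some 5 mm to each slot wall. It cannot lie over in the slot. Leaned over 45 degrees with its blade edge on a surface and let go, it settles on its broad side.
- lid: Loose dark steel lid, 0.4 kg, right way up on the counter. Outside 172 (x) x 191 (y) mm; 3 mm top plate with a 14 mm deep skirt that goes over the outside of the box with 4 mm play on every side. Origin: centre of the skirt's lower edge, z up. Seated, its x lies along the box's x (either way round), its origin is 30 mm above the box's origin and its plate rests on the rim.
- lid_handle (a point): Centre of the lid's bar handle: a steel bar 110 mm long along the lid's x, 14 mm wide and 14 mm high, 47 mm above the lid's origin, over its centre; 23 mm of free space under the bar, between two end posts 86 mm apart.
- mat: Thin grey ribbed drip mat, fixed on the counter between the box and the lid: 190 (its x) x 160 (its y) x 3 mm. Origin: centre of its underside.
- reel: Bystander: white plastic film reel lying flat, 92 mm across, 42 mm high; origin centre of underside.
- stopper: Bystander: amber glass bottle stopper standing, 52 mm across, 62 mm high; origin centre of underside.
- bottle: Bystander: amber bottle, 68 mm across, 125 mm high; origin centre of underside.
- beaker: Bystander: clear beaker, 80 mm across, 100 mm high; origin centre of underside.
Mind the look-alikes: they are no part of the job. What is shaped like the dustbox but blue, turquoise or yellow is not meant.

How it is judged:
By the outcome, as a careful person would: the job done as asked, in the order asked, and still so for the second after the job is handed in, with the robot touching nothing.
It also fails if it takes over 67 s, if anything falls off the work surface, if the arm or the gripper's body presses on something with over 40 N, if the wrist force passes 120 N, or if a joint passes its speed limit or range.

## Robot

A 6-joint arm with a two-finger parallel gripper is mounted at the origin on the work surface. World frame = base frame: x ahead of the robot, y to its left, z up, the work surface at z = 0. Lengths are in m, angles in rad, forces in N, time in s.
With the tool pointing down it reaches from about 0.3 to 0.875 m from the base axis. Payload 4.2 kg.
Tool frame: the origin (TCP) lies at the very end of the fingers, on their centre line; the grasp point (between the pads) lies 19 mm behind it; y points along the fingers, x is the direction in which the jaws open and shut, and the axes are right-handed (so a half turn about y gives the same grasp; the last joint's range is limited). The gripper opens to 85 mm and grips with 20 to 120 N. Pads are 22 mm wide; open, the fingers measure 114 mm over their backs; the gripper's body (76 mm by 85 mm) begins 54 mm behind the grasp point. The pads swing forward as they close: fully open they stand 13 mm farther back than shut.
Start: joints at [1.19, 0.32, 1.565, -0, 1.257, -0.02], TCP at [0.203, 0.538, 0.231] pointing down, gripper open.
Joint ranges: [-3.11, 3.11], [-0.84, 2.01], [0.21, 2.61], [-1.34, 4.49], [0.05, 2.63], [-2.56, 2.56]. Speed limits (rad/s): [2.57, 2.57, 3.14, 3.14, 3.14, 3.14].

## Interface

Orientations are given as [roll, pitch, yaw] about the fixed x, y, z axes, in that order (R = Rz(yaw) Ry(pitch) Rx(roll)).
In Python, from bench import monitor, cams, workorder gives the robot as it stands. The module is installed in compiled form; this text tells all that it offers.
- The arm moves only by the shell command python3 -m creep 'ROWS' [FORCE]. ROWS is a JSON object of lists of equal length, an entry for each row: "dp": the shift along the tool's x, y, z in cm, a list of three; "turn": the turn, a rotation vector about the tool's x, y, z in degrees, a list of three; "jaw": the gripper's target within -1 to 1 (fully open at 1, half-way at 0, shut at -1). In form: {"dp": [[x, y, z], ...], "turn": [[rx, ry, rz], ...], "jaw": [jaw, ...]}. A call has 1 to 10 rows; each row shifts and turns the commanded pose from where the row before left it, along the tool's axes as they then stand; what a row does not reach is not made up. A row lasts 1/10 s, in which the tool goes at most 50 mm and 8.59 degrees, less where a joint would pass 70% of its speed; a pose out of reach is approached as far as the arm can. A call with a gripper value outside its range is refused whole. The fingers move at their own pace and stop on an object; FORCE is the grip in N (left out, the last holds). Time passes only in rows, so rows that do not move let the fingers close. It gives the time, the measured TCP pose, the force and the opening at its end, in the units of the state.
- monitor.sense(): the state, without advancing time (a new reading comes with each control period).
- cams.grab_frame(name): name is "scene" or "side" or "wrist"; returns a dict with "pixels" (480x640x3 uint8, blue, green, red), "depth" (480x640 float32, m along the optical axis (not along the pixel's ray), 0 where there is no reading), "mtx" (3x3 intrinsics, pixels), "dist_coeffs" ([k1, k2, p1, p2, k3] as OpenCV has them; the pictures are not rectified), "position" and "orientation" of the camera in the world. Camera axes: x right, y down, z forward; pixel columns grow to the right and rows downward; lengths in m; the calibration is good to about 2 mm. A picture is of the moment at which its call begins.
- workorder.job_done(): hands the job in, once; it reports no verdict.
The state is a dict: "clock": time; "joint_positions": joint angles; "qvel": joint speeds; "tau": joint torques, N m; "position": TCP position; "orientation": TCP orientation; "force": force on the tool from outside, world axes, zero at the start; "moment": the same for the moment, N m; "grip_width": finger opening in m.
Only numpy, scipy, OpenCV 4.12 (cv2) and the standard library are available. Lean on these libraries where they do the work, as an engineer would, in place of code of your own. Each camera call takes 0.05 s, during which the arm holds its last target. There are 200 camera calls.

## Working session

There is one attempt and no reset: what is moved stays moved. The work goes in short steps, Python scripts to look and compute and a shell command to move; the robot and the scene stay as the last step left them, time stands still between calls to the robot, and variables do not carry over. Pictures are saved under pics/ and viewed, about 8 in all and at most 12, crops included, and the job is handed in when it is done.

```bash
mkdir -p pics; cat > h.py <<'E'
import numpy as np, cv2
from scipy.spatial.transform import Rotation as R
from bench import monitor, cams
def cam(n):
    f=cams.grab_frame(n); o=np.array(f['orientation'],float)
    f['R']=R.from_euler('xyz',o).as_matrix() if o.shape==(3,) else (o if o.shape==(3,3) else R.from_quat(o).as_matrix())
    f['mtx']=np.array(f['mtx']);f['dist_coeffs']=np.array(f['dist_coeffs'],float);f['position']=np.array(f['position']);return f
def rays(f,uv):
    p=cv2.undistortPoints(np.array(uv,float).reshape(-1,1,2),f['mtx'],f['dist_coeffs']).reshape(-1,2)
    return np.c_[p,np.ones(len(p))]@f['R'].T
def plane(f,uv,z):
    d=rays(f,uv); return f['position']+d*((z-f['position'][2])/d[:,2])[:,None]
def cloud(f):
    v,u=np.mgrid[0:480,0:640]; d=rays(f,np.c_[u.ravel(),v.ravel()])
    P=f['position']+d*f['depth'].ravel()[:,None]; P[f['depth'].ravel()<=0]=np.nan
    return P.reshape(480,640,3)
E
python3 - <<'E'
from h import *
for n in("scene","side"):
    f=cam(n); cv2.imwrite(f'pics/{n}0.png',f['pixels']); print(n,f['position'],f['orientation'],f['mtx'].tolist(),f['dist_coeffs'])
    P=cloud(f); np.savez(f'{n}0.npz',P=P,px=f['pixels'])
print(monitor.sense())
E
```

```text
scene [0.85477984 0.62463671 0.83990464] [-2.44080787  0.00833863  2.54273087] [[480.0390111975436, 0.0, 318.14118652396047], [0.0, 480.0390111975436, 234.6826990534328], [0.0, 0.0, 1.0]] [-0.07284092  0.          0.          0.          0.        ]
side [ 0.05672518 -0.75653631  0.79906619] [-2.22353447 -0.01034141 -0.45351373] [[468.997390502075, 0.0, 319.0740663803377], [0.0, 468.997390502075, 236.18895653848713], [0.0, 0.0, 1.0]] [-0.10698665  0.          0.          0.          0.        ]
{'clock': 0.1, 'joint_positions': array([ 1.18998289e+00,  3.20227330e-01,  1.56556441e+00, -7.13919487e-06,
        1.25739158e+00, -1.99830352e-02]), 'qvel': array([-0.00080877, -0.00212869, -0.00253993,  0.00018381, -0.00093895,
        0.00029683]), 'tau': array([-9.59418066e-04, -4.16407871e+01, -2.34706593e+01, -1.02376271e-04,
        4.81690906e-03,  2.63886427e-06]), 'position': array([0.20283769, 0.53757814, 0.23056383]), 'orientation': array([-1.57077133,  0.00159049,  1.20996815]), 'force': array([-0.74857707, -0.57404179, -0.41339618]), 'moment': array([0.01155207, 0.02218577, 0.00473095]), 'grip_width': 0.08501207054487832}
```

View pics/scene0.png

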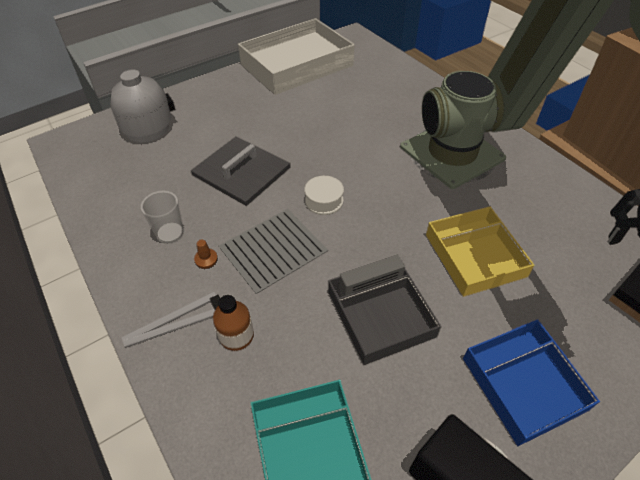

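View pics/side0.png

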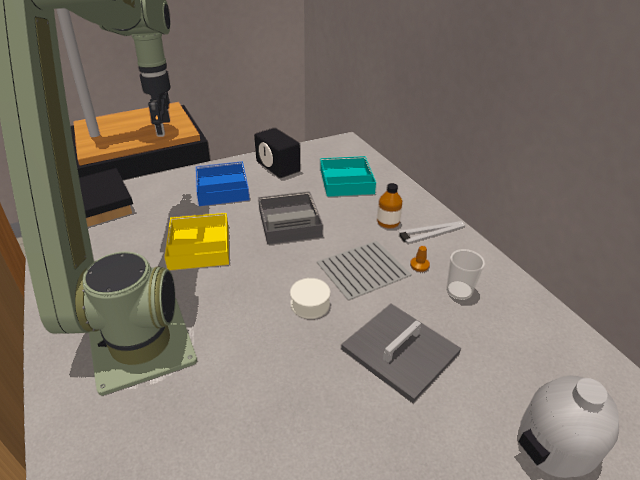

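The scene view shows the dark box at about (385,310) with the squeegee in the slot at (373,277). The mat is at (273,250) and the lid at (240,168) with its handle at (239,156). Bystanders are the reel (323,193), stopper (205,255), bottle (232,325) and beaker (163,215). The side view agrees: box (290,217), lid (400,350). Next I'll measure them.

```bash
python3 - <<'E'
from h import *
def rect(name,Q):
    r=cv2.minAreaRect((Q[:,:2]*1000).astype(np.float32)); print(name,len(Q),'c',np.round(r[0],1),'size',np.round(r[1],1),'ang',round(r[2],2),'z',np.round(np.percentile(Q[:,2],[5,50,95])*1000,1))
def big(m):
    n,l,s,_=cv2.connectedComponentsWithStats(m.astype(np.uint8)); return l==1+np.argmax(s[1:,4])
for n,roi in(("scene",dict(box=(325,440,250,365),lid=(185,295,130,208),mat=(215,330,203,295),reel=(300,348,172,215),stop=(190,220,235,270),bot=(210,258,293,352),beak=(138,187,188,245))),
 ("side",dict(box=(255,326,188,245),lid=(338,464,300,400),mat=(315,412,240,300),reel=(286,334,276,320),stop=(408,432,243,274),bot=(375,404,182,232),beak=(444,486,246,304)))):
    d=np.load(n+'0.npz');P=d['P'];px=d['px'].astype(int)
    print(n)
    for k,(a,b,c,e) in roi.items():
        M=np.zeros((480,640),bool);M[c:e,a:b]=1; z=P[...,2]; z=np.nan_to_num(z,nan=-1)
        if k=='box':
            rect('box>38',P[big(M&(z>.038)&(z<.075))]); rect('sq>60',P[big(M&(z>.06)&(z<.08))])
            rim=M&(z>.040)&(z<.048); rect('rim',P[rim])
        elif k=='lid':
            rect('lid plate',P[big(M&(z>.012)&(z<.023))]); rect('handle',P[big(M&(z>.045)&(z<.062))])
        elif k=='mat':
            dk=M&(z<.012)&(z>-.005)&(px.sum(2)<240); dk=cv2.morphologyEx(dk.astype(np.uint8),cv2.MORPH_CLOSE,np.ones((9,9)))>0; rect('mat',P[big(dk)])
        else: rect(k,P[big(M&(z>.008))])
E
```

```text
scene
box>38 2205 c [475.5 279.9] size [178.9 160.3] ang 76.33 z [39.6 55.5 71.2]
sq>60 1019 c [456.6 220.4] size [ 37.1 128.9] ang 77.68 z [62.7 69.1 71.8]
rim 813 c [475.5 279.9] size [178.7 160.3] ang 76.33 z [40.5 43.1 46.2]
lid plate 3076 c [ 503.7 -258.1] size [175.  196.3] ang 20.05 z [13.4 16.3 19.2]
handle 214 c [ 504.4 -256.3] size [109.2  17.5] ang 18.23 z [45.7 51.4 55.4]
mat 3786 c [572.4  12. ] size [176.9 156.2] ang 3.74 z [nan nan nan]
reel 887 c [388.5 -45.5] size [91.7 91.3] ang 61.23 z [38.1 41.2 43.7]
stop 450 c [706.9 -39.8] size [41.  50.2] ang 76.73 z [10.7 18.5 62.2]
bot 1791 c [747.  122.8] size [ 68.1 144.2] ang 11.69 z [ 11.   80.7 124.8]
beak 1570 c [ 741.3 -163.9] size [79.3 80.4] ang 18.01 z [18.8 69.9 99.3]
side
box>38 1036 c [473.9 276.6] size [186.3 159.1] ang 77.08 z [39.1 54.1 69.4]
sq>60 436 c [454.3 216.1] size [ 41.9 130.7] ang 77.53 z [61.3 67.3 70. ]
rim 317 c [473.4 275.9] size [184.5 158.5] ang 77.22 z [40.3 42.4 47. ]
lid plate 5365 c [ 501.7 -258.2] size [178.8 194. ] ang 19.26 z [13.3 15.7 18.2]
handle 325 c [ 501.7 -259.5] size [111.2  15.3] ang 19.44 z [46.6 51.7 54.2]
mat 1928 c [nan nan] size [0. 0.] ang 0.0 z [nan nan nan]
reel 934 c [387.7 -48.4] size [92.8 90.8] ang 57.31 z [36.3 39.8 42.1]
stop 305 c [699.2 -49.7] size [48.3 49.6] ang 45.51 z [ 9.6 21.9 60.2]
bot 838 c [726.2 150.8] size [53.8 68.9] ang 28.56 z [ 15.5  68.5 122.5]
beak 1361 c [ 737.2 -165.9] size [78.3 78.6] ang 76.69 z [17.1 69.8 98.5]
```

Depth and the known sizes agree: rim at 43 mm, squeegee top 70 mm and 129 mm long, lid plate 17 mm. Squeegee is at (456,219) with jaw yaw 77.6°, box at (475,279) with y at 76.5°, lid at (503,-258) with yaw 19.5°. Moving above the squeegee.

```bash
python3 -m creep '{"dp":[[-2.3,0.8,-3.9],[-2.3,0.9,-3.9],[-2.3,0.9,-3.9],[-2.3,0.9,-3.9],[-2.3,0.9,-3.9],[-2.3,0.9,-3.9],[-2.3,0.9,-3.9],[-2.3,0.9,-3.9],[-2.3,0.9,-3.7],[0,0,0]],"turn":[[0,0,0],[0,0,0],[0,0,0],[0,0,0],[0,0,0],[0,0,0],[0,0,0],[0,0,0],[0,0,0],[0,-8.3,0]],"jaw":[1,1,1,1,1,1,1,1,1,1]}' 60
python3 -m creep '{"dp":[[0,0,0]],"turn":[[0,0,0]],"jaw":[1]}'
python3 - <<'E'
from h import *
s=monitor.sense(); print(s['joint_positions'],s['orientation']*57.3)
f=cam('wrist'); cv2.imwrite('pics/w1.png',f['pixels'])
P=cloud(f); z=np.nan_to_num(P[...,2],nan=-1)
print(f['position'],f['R'][:,2])
m=(z>.06)&(z<.08)
Q=P[m]; print(len(Q))
if len(Q)>50:
    print(cv2.minAreaRect((Q[:,:2]*1000).astype(np.float32)),np.percentile(Q[:,2],[5,50,95]))
E
```

```text
clock: 1.1
position: [0.4583, 0.2171, 0.1498]
orientation: [-1.57, 0.003, 1.353]
force: [-0.2, 0.3, -0.7]
grip_width: 0.0855
clock: 1.2
position: [0.4567, 0.2199, 0.1506]
orientation: [-1.569, 0.001, 1.352]
force: [-0.6, 0.2, 0.4]
grip_width: 0.0854
[ 4.25837481e-01  2.82677813e-01  1.83883095e+00  2.72443913e-04
  1.02161745e+00 -9.26275924e-01] [-8.99283916e+01  4.21616426e-02  7.74679679e+01]
[0.38670612 0.23438658 0.29440509] [ 0.27356606 -0.06132729 -0.95989613]
10154
((454.4307861328125, 217.92718505859375), (34.10072326660156, 129.83961486816406), 77.43853759765625) [0.0695926  0.07106305 0.07216041]
```

View pics/w1.png

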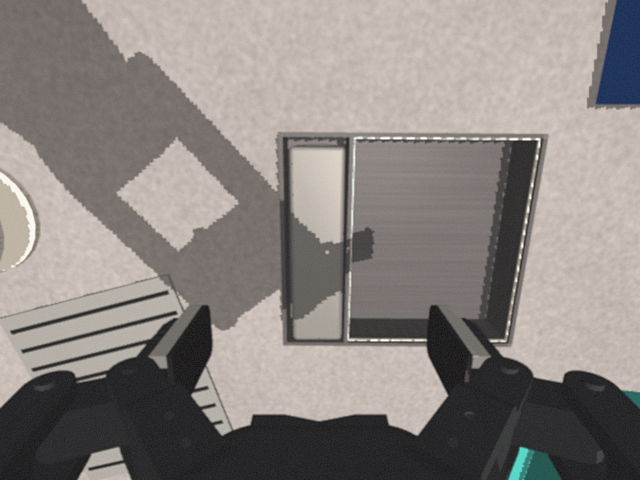

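Wrist view: the squeegee's back shows at (318,245) in the slot, clear of both walls, with the fingers astride the slot. The wrist depth puts it at (454.4,217.9), yaw 77.4°, so I correct by 2 mm and descend. I also measure the box from here.

```bash
python3 - <<'E'
from h import *
f=cam('wrist'); P=cloud(f); z=np.nan_to_num(P[...,2],nan=-1)
m=np.zeros((480,640),bool); m[120:355,265:560]=1
for lo,hi in((.039,.049),(.041,.047)):
    Q=P[m&(z>lo)&(z<hi)]; print(len(Q),cv2.minAreaRect((Q[:,:2]*1000).astype(np.float32)))
d=(z>-.004)&(z<.012)&(f['pixels'].sum(2)<330)&m
np.savez('w1.npz',P=P,px=f['pixels'])
E
python3 -m creep '{"dp":[[-0.25,2,0.18],[0,2,0],[0,2,0],[0,2,0],[0,1.5,0],[0,0.75,0],[0,0,0]],"turn":[[0,0,0],[0,0,0],[0,0,0],[0,0,0],[0,0,0],[0,0,0],[0,0,0]],"jaw":[1,1,1,1,1,1,1]}'
python3 -m creep '{"dp":[[0,0,0],[0,0,0],[0,0,0],[0,0,0],[0,0,0],[0,0,0],[0,0,0],[0,0,0]],"turn":[[0,0,0],[0,0,0],[0,0,0],[0,0,0],[0,0,0],[0,0,0],[0,0,0],[0,0,0]],"jaw":[-1,-1,-1,-1,-1,-1,-1,-1]}' 60
```

```text
6805 ((474.5445556640625, 277.583251953125), (178.04586791992188, 158.97552490234375), 77.00701141357422)
6479 ((474.5445556640625, 277.583251953125), (178.04586791992188, 158.97552490234375), 77.00701141357422)
clock: 2.0
position: [0.4533, 0.2196, 0.0482]
orientation: [-1.569, 0.001, 1.355]
force: [0.5, -0.1, 0.3]
grip_width: 0.0855
clock: 2.8
position: [0.4546, 0.2192, 0.0497]
orientation: [-1.572, -0.001, 1.355]
force: [-0.8, -0.6, 5.9]
grip_width: 0.0329
```

Gripped at a width of 33 mm. Lift, check the hold, and turn to the mat heading.

```bash
python3 -m creep '{"dp":[[0,-1,0],[0,-2,0],[0,-2.5,0],[0,-2.5,0],[0,-2.5,0],[0,-1,0],[0,0,0]],"turn":[[0,0,0],[0,0,0],[0,0,0],[0,0,0],[0,0,0],[0,0,0],[0,0,0]],"jaw":[-1,-1,-1,-1,-1,-1,-1]}'
python3 -m creep '{"dp":[[0,0,0],[0,0,0],[0,0,0],[0,0,0],[0,0,0],[0,0,0],[0,0,0],[0,0,0],[0,0,0],[0,0,0]],"turn":[[0,8.2,0],[0,8.2,0],[0,8.2,0],[0,8.2,0],[0,8.2,0],[0,8.2,0],[0,8.2,0],[0,8.2,0],[0,8.2,0],[0,0,0]],"jaw":[-1,-1,-1,-1,-1,-1,-1,-1,-1,-1]}'
python3 - <<'E'
from h import *
f=cam('scene'); P=plane(f,[(222,247),(286,210),(326,248),(259,289)],.003)*1000; print(P.round(1),P.mean(0)); print(np.degrees(np.arctan2(*(P[0]-P[1])[[1,0]])),np.degrees(np.arctan2(*(P[3]-P[2])[[1,0]])),[np.linalg.norm(P[i]-P[i-1]) for i in range(4)])
C=cloud(f); cv2.imwrite('pics/s2.png',f['pixels'][130:380,180:500])
s=monitor.sense();print(s['position'],s['orientation']*57.3,s['grip_width'],s['force'])
E
```

```text
clock: 3.5
position: [0.4547, 0.2193, 0.165]
orientation: [-1.573, -0.002, 1.355]
force: [0.4, -1.0, -2.0]
grip_width: 0.0325
clock: 4.5
position: [0.4532, 0.2186, 0.1621]
orientation: [-1.572, 0.003, 0.067]
force: [1.6, -0.5, -2.9]
grip_width: 0.033
[[660.3 -55.5   3. ]
 [482.2 -69.9   3. ]
 [470.   79.6   3. ]
 [647.8  89.8   3. ]] [565.05151705  10.98592057   3.        ]
4.6174477979982775 3.2850758357798924 [np.float64(145.7924451387441), np.float64(178.6968938610641), np.float64(149.9297094613461), np.float64(178.02039681433263)]
[0.45333735 0.21869815 0.16240527] [-90.05893244   0.15625692   3.99042972] 0.032761199295258954 [-0.14147768 -0.120037   -0.90021969]
```

View pics/s2.png

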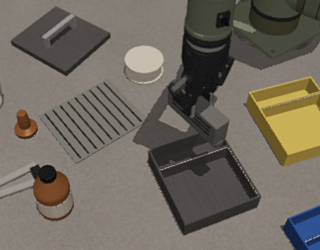

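The scene crop shows the squeegee held level above the box, with nothing disturbed. Now over the mat, then tilt 45°.

```bash
python3 -m creep '{"dp":[[1,0,-2.5],[1.8,0,-4],[1.8,0,-4],[1.8,0,-4],[1.8,0,-4],[1,0,-2.9],[0,0,0]],"turn":[[0,0,0],[0,0,0],[0,0,0],[0,0,0],[0,0,0],[0,0,0],[0,0,0]],"jaw":[-1,-1,-1,-1,-1,-1,-1]}'
python3 -m creep '{"dp":[[0,0,0],[0,0,0],[0,0,0],[0,0,0],[0,0,0],[0,0,0],[0,0,0]],"turn":[[0,0,-7.5],[0,0,-7.5],[0,0,-7.5],[0,0,-7.5],[0,0,-7.5],[0,0,-7.5],[0,0,0]],"jaw":[-1,-1,-1,-1,-1,-1,-1]}'
python3 - <<'E'
from h import *
s=monitor.sense();M=R.from_euler('xyz',s['orientation']).as_matrix();print(s['joint_positions'],s['position'],s['grip_width'],s['force'],M.round(3))
print('to go',M.T@(np.array([.5755,.012,.048])-s['position'])*100)
f=cam('scene');P=cloud(f);z=np.nan_to_num(P[...,2],nan=-1)
E
```

```text
clock: 5.25
position: [0.5614, 0.0082, 0.1628]
orientation: [-1.572, 0.0, 0.066]
force: [-0.5, -0.0, -2.2]
grip_width: 0.0326
clock: 5.95
position: [0.559, 0.0247, 0.1624]
orientation: [-1.533, -0.646, 0.071]
force: [0.2, 0.7, -2.1]
grip_width: 0.0326
[-0.03336957  0.14869166  2.19487573  0.56911971  0.18673335 -0.64467327] [0.55896112 0.02470927 0.16242115] 0.032648858193588745 [ 0.24930208  0.72682888 -2.10755577] [[ 0.797  0.597 -0.093]
 [ 0.056  0.08   0.995]
 [ 0.602 -0.798  0.03 ]]
to go [-5.64206344 10.01639242 -1.76397419]
```

Outward tilt stalls at 37°, with joint 5 near its lower limit. I'll lean the other way, with the tool pointing back to the base, where the wrist has room.

```bash
python3 -m creep '{"dp":[[0,0,0],[0,0,0],[0,0,0],[0,0,0],[0,0,0],[0,0,0],[0,0,0],[0,0,0],[0,0,0],[0,0,0]],"turn":[[0,0,8],[0,0,8],[0,0,8],[0,0,8],[0,0,8],[0,0,8],[0,0,8],[0,0,8],[0,0,8],[0,0,8]],"jaw":[-1,-1,-1,-1,-1,-1,-1,-1,-1,-1]}'
cat > go.py <<'E'
import sys
from h import *
# usage: go.py x y z yaw tilt(+ = tool points to base)
x,y,z,yaw,t=map(float,sys.argv[1:6])
s=monitor.sense();M=R.from_euler('xyz',s['orientation'])
T=R.from_euler('z',yaw,degrees=True)*R.from_euler('x',-90,degrees=True)*R.from_euler('z',t,degrees=True)
print('j',s['joint_positions'].round(3),'p',s['position'].round(4),'rpy',(s['orientation']*57.2958).round(2),'w',s['grip_width'],'F',s['force'].round(1))
print('dp cm (turn last)',(M.inv().apply(np.array([x,y,z])-s['position'])*100).round(2),'dp (turn first)',(T.inv().apply(np.array([x,y,z])-s['position'])*100).round(2),'turn',((M.inv()*T).as_rotvec(degrees=True)).round(2))
E
python3 go.py .5605 .012 .050 4 45
```

```text
clock: 7.0
position: [0.5646, 0.0281, 0.1642]
orientation: [-1.528, 0.689, 0.131]
force: [0.4, 0.5, -1.7]
grip_width: 0.0328
j [ 0.038  0.718  1.229 -0.017  1.885 -0.077] p [0.5646 0.0281 0.1642] rpy [-87.53  39.5    7.51] w 0.032839479393996486 F [ 0.4  0.5 -1.7]
dp cm (turn last) [ 6.79  9.13 -1.93] dp (turn first) [ 7.7   8.44 -1.57] turn [-0.11  2.71  5.44]
```

```bash
python3 -m creep '{"dp":[[0,0,0],[1.5,1.7,-0.3],[2,2.2,-0.5],[2,2.2,-0.4],[1.5,1.7,-0.3],[0.7,0.64,-0.07],[0,0,0]],"turn":[[-0.1,2.7,5.4],[0,0,0],[0,0,0],[0,0,0],[0,0,0],[0,0,0],[0,0,0]],"jaw":[-1,-1,-1,-1,-1,-1,-1]}'
python3 go.py .5605 .012 .041 4 45
python3 - <<'E'
from h import *
f=cam('side'); cv2.imwrite('pics/side3.png',cv2.resize(f['pixels'][200:320,280:480],None,fx=3,fy=3))
E
```

```text
clock: 7.7
position: [0.5589, 0.0137, 0.0484]
orientation: [-1.564, 0.785, 0.076]
force: [0.1, 0.0, -1.4]
grip_width: 0.0333
j [ 0.022  0.864  1.292 -0.032  1.77  -0.045] p [0.5589 0.0137 0.0484] rpy [-89.58  44.97   4.34] w 0.033279159402992094 F [ 0.1  0.  -1.4]
dp cm (turn last) [ 0.63  0.42 -0.18] dp (turn first) [ 0.63  0.42 -0.18] turn [-0.18  0.24  0.03]
```

View pics/side3.png

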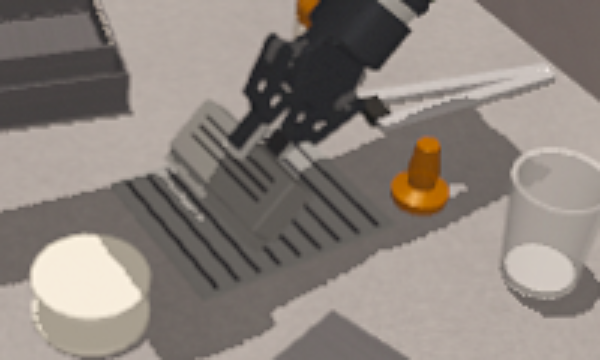

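The side crop shows the squeegee leaned over the mat, clear of the stopper and beaker. Lowering in small steps until contact.

```bash
python3 -m creep '{"dp":[[0.35,0.35,-0.1],[0.15,0.15,0],[0,0,0]],"turn":[[0,0,0],[0,0,0],[0,0,0]],"jaw":[-1,-1,-1]}'
python3 -m creep '{"dp":[[0.1,0.1,0],[0,0,0]],"turn":[[0,0,0],[0,0,0]],"jaw":[-1,-1]}'
```

```text
clock: 8.05
position: [0.5588, 0.0133, 0.0431]
orientation: [-1.559, 0.783, 0.078]
force: [-0.2, 1.3, -2.1]
grip_width: 0.0326
clock: 8.25
position: [0.5587, 0.0133, 0.0417]
orientation: [-1.559, 0.783, 0.079]
force: [0.9, -0.0, -0.6]
grip_width: 0.0328
```

```bash
python3 -m creep '{"dp":[[0.1,0.1,0],[0,0,0]],"turn":[[0,0,0],[0,0,0]],"jaw":[-1,-1]}'
python3 -m creep '{"dp":[[0.1,0.1,0],[0,0,0]],"turn":[[0,0,0],[0,0,0]],"jaw":[-1,-1]}'
```

```text
clock: 8.45
position: [0.5587, 0.0135, 0.0413]
orientation: [-1.559, 0.784, 0.079]
force: [1.5, 1.3, 3.9]
grip_width: 0.0332
clock: 8.65
position: [0.5587, 0.0135, 0.0412]
orientation: [-1.559, 0.784, 0.078]
force: [2.9, 0.6, 10.1]
grip_width: 0.033
```

Blade edge is on the mat at 10 N. Letting go with a gradual opening.

```bash
python3 -m creep '{"dp":[[0,0,0],[0,0,0],[0,0,0],[0,0,0],[0,0,0],[0,0,0],[0,0,0],[0,0,0],[0,0,0],[0,0,0]],"turn":[[0,0,0],[0,0,0],[0,0,0],[0,0,0],[0,0,0],[0,0,0],[0,0,0],[0,0,0],[0,0,0],[0,0,0]],"jaw":[-0.1,0,0.1,0.25,0.4,0.55,0.7,0.85,1,1]}'
python3 - <<'E'
from h import *
s=monitor.sense();print(s['force'])
f=cam('side'); cv2.imwrite('pics/side4.png',cv2.resize(f['pixels'][200:320,280:480],None,fx=3,fy=3))
E
```

```text
clock: 9.65
position: [0.5585, 0.0134, 0.0384]
orientation: [-1.558, 0.784, 0.079]
force: [-0.5, 0.2, -0.4]
grip_width: 0.0854
[-0.54811636  0.20605166 -0.39936246]
```

View pics/side4.png

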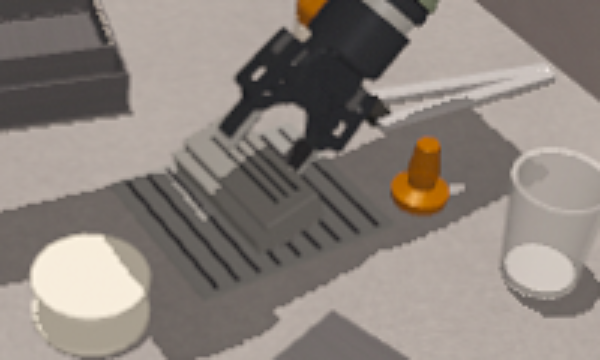

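The side crop shows the squeegee come down off the fingers, nearly flat, with no load on the tool. Withdraw outward level, then rise and look.

```bash
python3 -m creep '{"dp":[[0.6,-0.6,0],[0.7,-0.7,0],[0.7,-0.7,0],[0.7,-0.7,0],[0.7,-0.7,0],[-1,-1.5,0],[-2,-2.5,0],[-2.5,-2.5,0],[-3,-3,0],[0,0,0]],"turn":[[0,0,0],[0,0,0],[0,0,0],[0,0,0],[0,0,0],[0,0,0],[0,0,0],[0,0,0],[0,0,0],[0,0,0]],"jaw":[1,1,1,1,1,1,1,1,1,1]}'
python3 - <<'E'
from h import *
f=cam('scene');C=cloud(f);z=np.nan_to_num(C[...,2],nan=-1)
cv2.imwrite('pics/s5.png',cv2.resize(f['pixels'][180:330,160:400],None,fx=3,fy=3))
print(f['pixels'][248,273])
E
python3 go.py .568 .012 .16 4 0
```

```text
clock: 10.7
position: [0.6156, 0.0162, 0.1719]
orientation: [-1.559, 0.773, 0.078]
force: [0.1, -1.0, 0.4]
grip_width: 0.0855
[46 48 51]
j [ 0.022  0.846  0.997 -0.032  2.074 -0.056] p [0.615  0.0161 0.169 ] rpy [-89.33  44.49   4.5 ] w 0.08483722938319017 F [-0.4 -0.1  0.3]
dp cm (turn last) [-2.73  3.95 -0.09] dp (turn first) [-4.71  0.9  -0.08] turn [ -0.44   0.21 -44.49]
```

View pics/s5.png

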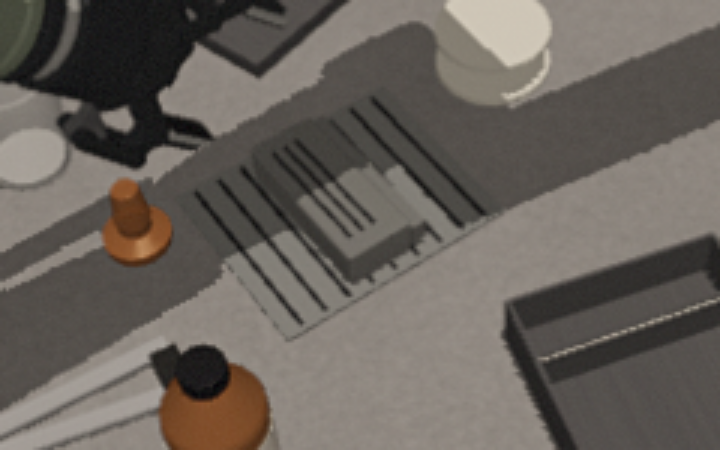

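Squeegee lies flat on its broad side inside the mat (crop centre about (335,205)), and the stopper and reel are untouched. Bring the tool upright above it and measure with the wrist camera.

```bash
python3 -m creep '{"dp":[[0,0,0],[0,0,0],[0,0,0],[0,0,0],[0,0,0],[0,0,0],[-2.5,0,0],[-2.2,0,0],[0,0,0]],"turn":[[0,0,-7.4],[0,0,-7.4],[0,0,-7.4],[0,0,-7.4],[0,0,-7.4],[0,0,-7.4],[0,0,0],[-0.4,0,0],[0,0,0]],"jaw":[1,1,1,1,1,1,1,1,1]}'
cat > meas.py <<'E'
import sys
from h import *
cn,lo,hi=sys.argv[1],float(sys.argv[2]),float(sys.argv[3]); x0,x1,y0,y1=map(float,sys.argv[4:8])
f=cam(cn);P=cloud(f);z=np.nan_to_num(P[...,2],nan=-1)
m=(z>lo)&(z<hi)&(P[...,0]>x0)&(P[...,0]<x1)&(P[...,1]>y0)&(P[...,1]<y1)
n,l,s,_=cv2.connectedComponentsWithStats(m.astype(np.uint8)); i=1+np.argmax(s[1:,4]); Q=P[l==i]
print(cn,len(Q),cv2.minAreaRect((Q[:,:2]*1000).astype(np.float32)),'z',np.percentile(Q[:,2],[2,50,98]).round(4),'bbox',s[i])
E
python3 meas.py wrist .028 .045 .45 .68 -.08 .11; python3 meas.py scene .03 .045 .45 .68 -.08 .11; python3 go.py .568 .012 .16 4 0
```

```text
clock: 11.65
position: [0.5635, 0.0128, 0.1655]
orientation: [-1.569, 0.013, 0.07]
force: [0.5, -0.5, -0.2]
grip_width: 0.0853
wrist 13785 ((568.9052734375, 12.743057250976562), (66.13713073730469, 130.25979614257812), 3.9941389560699463) z [0.0293 0.0379 0.0395] bbox [  285   146    90   164 13785]
scene 1234 ((570.6692504882812, 15.524600982666016), (66.41192626953125, 132.35670471191406), 4.275552272796631) z [0.0306 0.0365 0.0395] bbox [ 244  218   54   50 1234]
j [ 2.000e-03  3.600e-01  1.677e+00  1.000e-03  1.114e+00 -6.900e-02] p [0.567  0.0129 0.1658] rpy [-89.89   0.52   4.03] w 0.08550749228505584 F [-0.4 -0.7  0.8]
dp cm (turn last) [ 0.1   0.58 -0.1 ] dp (turn first) [ 0.1   0.58 -0.09] turn [-0.11  0.03 -0.52]
```

```bash
python3 -m creep '{"dp":[[0.2,2,0],[0,3.2,0],[0,3.2,0],[0,3.2,0],[0,2.2,0],[0,1.3,0],[0,0.6,0],[0,0,0]],"turn":[[0,0,-0.5],[0,0,0],[0,0,0],[0,0,0],[0,0,0],[0,0,0],[0,0,0],[0,0,0]],"jaw":[1,1,1,1,1,1,1,1]}'
python3 -m creep '{"dp":[[0,0,0],[0,0,0],[0,0,0],[0,0,0],[0,0,0],[0,0,0]],"turn":[[0,0,0],[0,0,0],[0,0,0],[0,0,0],[0,0,0],[0,0,0]],"jaw":[-1,-1,-1,-1,-1,-1]}' 60
```

```text
clock: 12.55
position: [0.5688, 0.0132, 0.0086]
orientation: [-1.569, 0.001, 0.07]
force: [0.6, 0.9, -0.2]
grip_width: 0.0853
clock: 13.15
position: [0.5696, 0.0133, 0.0108]
orientation: [-1.569, -0.003, 0.07]
force: [0.6, -0.1, 6.4]
grip_width: 0.0649
```

Gripped across the width (65 mm). Lift, turn to the box heading (77°), and go above the bay.

```bash
python3 -m creep '{"dp":[[0,-1,0],[0,-2.5,0],[0,-3.5,0],[0,-3.5,0],[0,-2.5,0],[0,0,2.5],[0,0,4],[0,0,4],[0,0,4],[0,0,4]],"turn":[[0,0,0],[0,0,0],[0,0,0],[0,0,0],[0,0,0],[0,0,0],[0,0,0],[0,0,0],[0,0,0],[0,0,0]],"jaw":[-1,-1,-1,-1,-1,-1,-1,-1,-1,-1]}'
python3 -m creep '{"dp":[[0,0,0],[0,0,0],[0,0,0],[0,0,0],[0,0,0],[0,0,0],[0,0,0],[0,0,0],[0,0,0],[0,0,0]],"turn":[[0,-8.1,0],[0,-8.1,0],[0,-8.1,0],[0,-8.1,0],[0,-8.1,0],[0,-8.1,0],[0,-8.1,0],[0,-8.1,0],[0,-8.2,0],[0,0,0]],"jaw":[-1,-1,-1,-1,-1,-1,-1,-1,-1,-1]}'
python3 go.py .4798 .3005 .14 77 0
```

```text
clock: 14.15
position: [0.5544, 0.1988, 0.1397]
orientation: [-1.569, 0.001, 0.07]
force: [1.1, 0.2, -1.9]
grip_width: 0.0646
clock: 15.15
position: [0.5548, 0.1973, 0.1396]
orientation: [-1.569, -0.001, 1.344]
force: [-0.1, -0.2, -3.3]
grip_width: 0.0645
j [ 0.321  0.412  1.667  0.002  1.064 -1.024] p [0.5548 0.1973 0.1396] rpy [-8.990e+01 -6.000e-02  7.701e+01] w 0.06447629832612642 F [-0.1 -0.2 -3.3]
dp cm (turn last) [ 8.37 -0.02  9.62] dp (turn first) [ 8.37 -0.04  9.62] turn [-0.1   0.01  0.06]
```

```bash
python3 -m creep '{"dp":[[2,0,2.3],[2.8,0,3.2],[2.6,0,3],[0.97,0,1.12],[0,0,0]],"turn":[[0,0,0],[0,0,0],[0,0,0],[0,0,0],[0,0,0]],"jaw":[-1,-1,-1,-1,-1]}'
python3 meas.py wrist .041 .047 .38 .58 .16 .40
python3 go.py .4798 .3005 .0105 77 0
python3 - <<'E'
from h import *
f=cam('wrist'); cv2.imwrite('pics/w6.png',f['pixels'])
E
```

```text
clock: 15.65
position: [0.479, 0.302, 0.1399]
orientation: [-1.57, -0.001, 1.345]
force: [1.2, 0.2, -3.5]
grip_width: 0.0646
wrist 4228 ((472.6202697753906, 277.4139709472656), (178.29168701171875, 155.62185668945312), 77.15445709228516) z [0.0414 0.0449 0.0464] bbox [ 139  126  284  221 4228]
j [ 5.390e-01  3.790e-01  1.720e+00  1.000e-03  1.042e+00 -8.060e-01] p [0.48   0.3009 0.1399] rpy [-8.997e+01 -6.000e-02  7.704e+01] w 0.06445634257441804 F [ 0.4 -0.1 -2.2]
dp cm (turn last) [-0.06 12.94  0.  ] dp (turn first) [-5.000e-02  1.294e+01  1.000e-02] turn [-0.03  0.04  0.06]
```

View pics/w6.png

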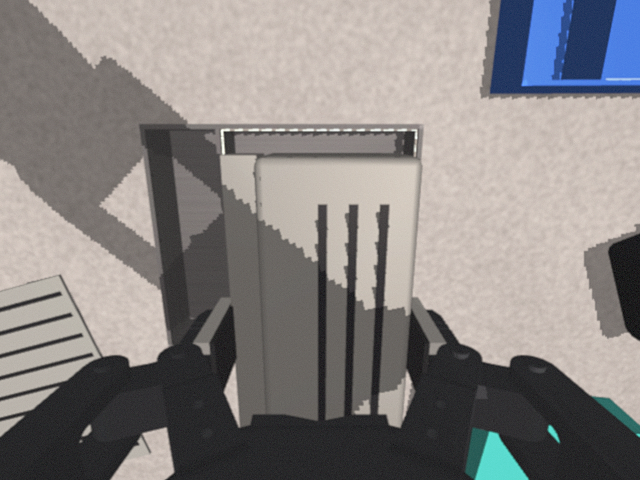

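The wrist view shows the squeegee held level over the bay (bay inside edges at columns ~222–418), blade towards the divider. Descending.

```bash
python3 -m creep '{"dp":[[0,2,0],[0,3,0],[0,2.5,0],[0,2,0],[0,1.3,0],[0,0.8,0],[0,0.6,0],[0,0.4,0],[0,0,0]],"turn":[[0,0,0],[0,0,0],[0,0,0],[0,0,0],[0,0,0],[0,0,0],[0,0,0],[0,0,0],[0,0,0]],"jaw":[-1,-1,-1,-1,-1,-1,-1,-1,-1]}'
python3 -m creep '{"dp":[[0,0.15,0],[0,0,0]],"turn":[[0,0,0],[0,0,0]],"jaw":[-1,-1]}'
python3 -m creep '{"dp":[[0,0.1,0],[0,0,0]],"turn":[[0,0,0],[0,0,0]],"jaw":[-1,-1]}'
```

```text
clock: 16.65
position: [0.4805, 0.3009, 0.0138]
orientation: [-1.57, -0.002, 1.344]
force: [0.8, -0.5, -1.9]
grip_width: 0.0644
clock: 16.85
position: [0.4805, 0.3011, 0.0127]
orientation: [-1.571, -0.002, 1.345]
force: [0.5, 0.4, -2.0]
grip_width: 0.0645
clock: 17.05
position: [0.4806, 0.3012, 0.0118]
orientation: [-1.571, -0.002, 1.345]
force: [0.1, -0.3, 0.1]
grip_width: 0.0644
```

```bash
python3 -m creep '{"dp":[[0,0.1,0],[0,0.05,0],[0,0,0]],"turn":[[0,0,0],[0,0,0],[0,0,0]],"jaw":[-1,-1,-1]}'
python3 -m creep '{"dp":[[0,0,0],[0,0,0],[0,0,0],[0,0,0],[0,0,0]],"turn":[[0,0,0],[0,0,0],[0,0,0],[0,0,0],[0,0,0]],"jaw":[0.6,0.65,0.75,0.75,0.75]}'
```

```text
clock: 17.35
position: [0.4806, 0.3012, 0.0118]
orientation: [-1.571, -0.003, 1.345]
force: [-2.9, -1.4, 12.5]
grip_width: 0.0643
clock: 17.85
position: [0.4803, 0.3009, 0.0095]
orientation: [-1.57, -0.001, 1.344]
force: [-0.1, 0.3, 0.4]
grip_width: 0.0748
```

Squeegee is down in the bay and released. Raise and travel to the lid.

```bash
python3 -m creep '{"dp":[[0,-1.5,0],[0,-3,0],[0,-4,0],[0,-4,0],[0,-3.5,0],[-2.5,0,-0.7],[-4.4,0,-1.2],[-4.4,0,-1.2],[-4.4,0,-1.2],[-4.4,0,-1.2]],"turn":[[0,0,0],[0,0,0],[0,0,0],[0,0,0],[0,0,0],[0,0,0],[0,0,0],[0,0,0],[0,0,0],[0,0,0]],"jaw":[0.75,0.75,0.75,0.75,0.75,0.75,0.75,0.75,0.75,0.75]}'
python3 -m creep '{"dp":[[-4.4,0,-1.2],[-4.4,0,-1.2],[-4.4,0,-1.2],[-4.4,0,-1.2],[-4.4,0,-1.2],[-4.4,0,-1.2],[-4.4,0,-1.2],[-4.4,0,-1.2],[-1.2,0,-0.3],[0,0,0]],"turn":[[0,0,0],[0,0,0],[0,0,0],[0,0,0],[0,0,0],[0,0,0],[0,0,0],[0,0,0],[0,0,0],[0,0,0]],"jaw":[0.75,0.75,0.75,0.75,0.75,0.75,0.75,0.75,0.75,0.75]}'
python3 -m creep '{"dp":[[0,0,0],[0,0,0],[0,0,0],[0,0,0],[0,0,0]],"turn":[[0,-8,0],[0,-8,0],[0,-8,0],[0,-8,0],[0,0,0]],"jaw":[0,0,0,0,0]}'
python3 go.py .503 -.258 .15 109.5 0
python3 meas.py wrist .045 .062 .4 .6 -.35 -.15; python3 meas.py wrist .010 .024 .35 .65 -.4 -.1
python3 meas.py scene .03 .043 .38 .58 .16 .4
```

```text
clock: 18.85
position: [0.4886, 0.0908, 0.1694]
orientation: [-1.57, -0.002, 1.345]
force: [-0.2, -0.3, -0.3]
grip_width: 0.0746
clock: 19.85
position: [0.5034, -0.2861, 0.1682]
orientation: [-1.569, -0.002, 1.341]
force: [-0.2, 0.6, -0.1]
grip_width: 0.0751
clock: 20.35
position: [0.5036, -0.2825, 0.1687]
orientation: [-1.571, -0.003, 1.904]
force: [0.0, 0.4, 0.5]
grip_width: 0.043
j [-5.320e-01  3.700e-01  1.653e+00  2.000e-03  1.120e+00 -2.437e+00] p [ 0.5036 -0.2825  0.1687] rpy [-90.    -0.17 109.12] w 0.043028228036248194 F [0.  0.4 0.5]
dp cm (turn last) [ 2.32  1.88 -0.74] dp (turn first) [ 2.33  1.87 -0.76] turn [-0.   -0.38  0.17]
wrist 2730 ((501.9084777832031, -259.5179138183594), (109.2923355102539, 14.12873363494873), 19.287885665893555) z [0.0506 0.0549 0.0565] bbox [ 340  172   22  143 2730]
wrist 40960 ((502.62237548828125, -259.095947265625), (172.6864471435547, 191.74395751953125), 19.353275299072266) z [0.0168 0.0182 0.0196] bbox [  225   127   248   202 40960]
scene 1791 ((482.4079284667969, 302.88055419921875), (67.3890609741211, 131.295654296875), 77.63685607910156) z [0.0307 0.0373 0.0403] bbox [ 354  295   71   47 1791]
```

Scene depth puts the squeegee flat in the bay (top 37 mm, centred). The wrist camera puts the lid handle at (502,-259.4), yaw 19.3°, size 109×14, top at 55 mm. Grasping the lid.

```bash
python3 -m creep '{"dp":[[2.24,1.5,-0.63],[0,3,0],[0,3.2,0],[0,3,0],[0,2,0],[0,1.2,0],[0,0,0]],"turn":[[0,-0.2,0],[0,0,0],[0,0,0],[0,0,0],[0,0,0],[0,0,0],[0,0,0]],"jaw":[0,0,0,0,0,0,0]}'
python3 -m creep '{"dp":[[0,0,0],[0,0,0],[0,0,0],[0,0,0],[0,0,0],[0,0,0]],"turn":[[0,0,0],[0,0,0],[0,0,0],[0,0,0],[0,0,0],[0,0,0]],"jaw":[-1,-1,-1,-1,-1,-1]}' 100
python3 go.py .503 -.258 .15 109.3 0
```

```text
clock: 21.2
position: [0.5014, -0.2603, 0.0284]
orientation: [-1.569, -0.004, 1.906]
force: [0.3, 0.7, 0.4]
grip_width: 0.0423
clock: 21.8
position: [0.5029, -0.2611, 0.0313]
orientation: [-1.573, -0.001, 1.906]
force: [-1.4, 2.5, 6.5]
grip_width: 0.0121
j [-5.000e-01  5.030e-01  1.841e+00  2.000e-03  7.970e-01 -2.408e+00] p [ 0.5029 -0.2611  0.0313] rpy [-9.0110e+01 -3.0000e-02  1.0921e+02] w 0.01208739533950399 F [-1.4  2.5  6.5]
dp cm (turn last) [  0.3  -11.87  -0.13] dp (turn first) [  0.29 -11.87  -0.11] turn [ 0.11 -0.09  0.03]
```

```bash
python3 -m creep '{"dp":[[0,-0.5,0],[0,-1.5,0],[0,-2.5,0],[0,-3,0],[0,-3,0],[0,-1.5,0],[0,0,0]],"turn":[[0,0,0],[0,0,0],[0,0,0],[0,0,0],[0,0,0],[0,0,0],[0,0,0]],"jaw":[-1,-1,-1,-1,-1,-1,-1]}'
python3 -m creep '{"dp":[[1.5,0,-0.44],[3,0,-0.87],[3.6,0,-1.05],[3.6,0,-1.05],[3.6,0,-1.05],[3.6,0,-1.05],[3.6,0,-1.05],[3.6,0,-1.05],[3.6,0,-1.05],[3.6,0,-1.05]],"turn":[[0,0,0],[0,0,0],[0,0,0],[0,0,0],[0,0,0],[0,0,0],[0,0,0],[0,0,0],[0,0,0],[0,0,0]],"jaw":[-1,-1,-1,-1,-1,-1,-1,-1,-1,-1]}'
python3 -m creep '{"dp":[[3.6,0,-1.05],[3.6,0,-1.05],[3.6,0,-1.05],[3.6,0,-1.05],[2.5,0,-0.73],[1.1,0,-0.3],[0,0,0]],"turn":[[0,0,0],[0,0,0],[0,0,0],[0,0,0],[0,0,0],[0,0,0],[0,0,0]],"jaw":[-1,-1,-1,-1,-1,-1,-1]}'
python3 -m creep '{"dp":[[0,0,0],[0,0,0],[0,0,0],[0,0,0],[0,0,0],[0,0,0]],"turn":[[0,6,0],[0,8,0],[0,8,0],[0,7,0],[0,3.2,0],[0,0,0]],"jaw":[-1,-1,-1,-1,-1,-1]}'
python3 go.py .4745 .2776 .15 77 0; python3 meas.py wrist .1 .18 .3 .65 .1 .45
python3 - <<'E'
from h import *
f=cam('wrist'); cv2.imwrite('pics/w7.png',f['pixels'])
E
```

```text
clock: 22.5
position: [0.5035, -0.2621, 0.1521]
orientation: [-1.574, 0.002, 1.906]
force: [-0.0, -0.7, -4.0]
grip_width: 0.0118
clock: 23.5
position: [0.4822, 0.087, 0.1487]
orientation: [-1.567, -0.003, 1.907]
force: [0.7, 0.7, -3.8]
grip_width: 0.012
clock: 24.2
position: [0.473, 0.2732, 0.1493]
orientation: [-1.568, -0.001, 1.909]
force: [0.4, 0.3, -5.0]
grip_width: 0.0121
clock: 24.8
position: [0.4739, 0.2706, 0.1501]
orientation: [-1.569, 0.0, 1.343]
force: [-0.2, 0.3, -3.6]
grip_width: 0.0122
j [ 4.970e-01  3.400e-01  1.753e+00  1.000e-03  1.050e+00 -8.470e-01] p [0.4739 0.2706 0.1501] rpy [-8.988e+01  2.000e-02  7.696e+01] w 0.012158164285172064 F [-0.2  0.3 -3.6]
dp cm (turn last) [0.7  0.01 0.1 ] dp (turn first) [0.7  0.01 0.1 ] turn [-0.12 -0.04 -0.02]
wrist 109748 ((465.2110290527344, 271.45654296875), (193.1673126220703, 154.2835693359375), 76.96410369873047) z [0.1357 0.1371 0.1743] bbox [    81    101    477    320 109748]
```

View pics/w7.png

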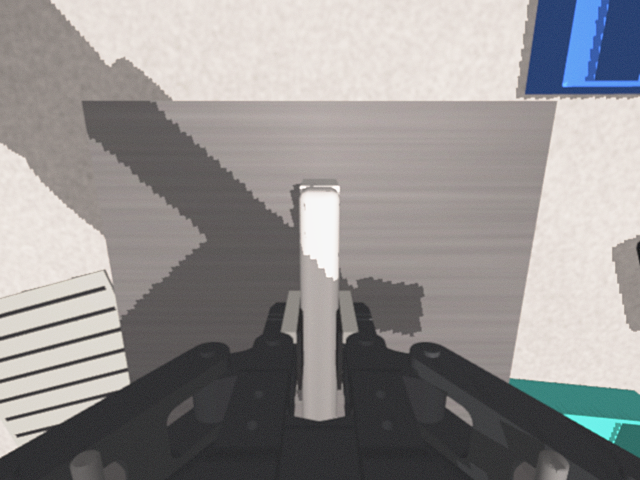

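The wrist view shows the lid held level, with its handle at column 320 and its far edge at row 101. I check by ray casting where the lid sits relative to the tool, both across and along the bar.

```bash
python3 - <<'E'
from h import *
f=cam('wrist'); s=monitor.sense(); M=R.from_euler('xyz',s['orientation']); p=s['position']
t=lambda Q:(M.inv().apply(Q-p)*1000).round(1)
print('cam',t(f['position'][None]))
print('plate far corners',t(plane(f,[(83,101),(556,101)],.137)))
print('handle far end top',t(plane(f,[(301,190),(338,190)],.174)))
P=cloud(f);z=np.nan_to_num(P[...,2],nan=-1)
Q=t(P[(z>.132)&(z<.141)]); print('plate',np.percentile(Q,[0.1,1,99,99.9],axis=0))
Q=t(P[(z>.170)&(z<.178)]); print('bar',len(Q),np.percentile(Q,[0.5,5,95,99.5],axis=0))
Q=t(P[100:130,200:450].reshape(-1,3)); print(np.nanmean(Q,0),np.nanmin(Q,0))
E
```

```text
cam [[  -1.4 -143.6   71.7]]
plate far corners [[-96.2  13.5  85.7]
 [ 94.   13.6  85.6]]
handle far end top [[ -7.3 -23.5  55. ]
 [  4.8 -23.5  55. ]]
plate [[-96.7  11.3 -68.4]
 [-95.2  11.8 -52.3]
 [ 92.6  14.7  85. ]
 [ 94.1  15.2  85.7]]
bar 9077 [[-19.262 -27.1   -35.7  ]
 [ -7.9   -24.8   -30.   ]
 [  5.4   -21.5    51.3  ]
 [ 16.6   -20.     54.5  ]]
[ 0.8878581  17.75448461 80.90476573] [-90.5  10.9  74.9]
```

The far edge is at +85.7 mm (86 expected) and the cross offset is −1.1 mm. That offset is a camera bias shared with the box measurement, so I aim the TCP at (474.8,278.7). Shift and lower to just above the rim.

```bash
python3 -m creep '{"dp":[[0.8,0,0.1],[0,2,0],[0,2.5,0],[0,1.7,0],[0,0.6,0],[0,0,0],[0,0,0]],"turn":[[0,0,0],[0,0,0],[0,0,0],[0,0,0],[0,0,0],[0,0,0],[0,0,0]],"jaw":[-1,-1,-1,-1,-1,-1,-1]}'
for i in 1 2 3; do python3 go.py .4748 .2787 .061 77 0; python3 - <<'E'
from h import *
cam('side')
E
done
```

```text
clock: 25.65
position: [0.4759, 0.281, 0.0835]
orientation: [-1.571, -0.003, 1.345]
force: [0.4, -0.6, -3.8]
grip_width: 0.0119
j [ 0.512  0.419  1.823  0.002  0.898 -0.835] p [0.4759 0.281  0.0835] rpy [-90.02  -0.16  77.04] w 0.011850364395657663 F [ 0.4 -0.6 -3.8]
dp cm (turn last) [-0.26  2.25  0.06] dp (turn first) [-0.25  2.25  0.05] turn [0.02 0.04 0.16]
j [ 0.512  0.419  1.822  0.002  0.898 -0.835] p [0.476  0.2811 0.0838] rpy [-90.05  -0.19  77.05] w 0.011702194653387432 F [ 0.1  0.8 -3.5]
dp cm (turn last) [-0.27  2.28  0.07] dp (turn first) [-0.26  2.28  0.07] turn [0.05 0.04 0.19]
j [ 0.511  0.419  1.823  0.002  0.897 -0.835] p [0.476  0.281  0.0839] rpy [-90.06  -0.19  77.04] w 0.012031396501985403 F [-0.3  0.4 -4.2]
dp cm (turn last) [-0.26  2.29  0.07] dp (turn first) [-0.25  2.29  0.07] turn [0.06 0.04 0.19]
```

Correct −2.5 mm / +0.6 mm and lower onto the rim, watching the force.

```bash
python3 -m creep '{"dp":[[-0.25,0,0.06],[0,0.5,0],[0,0.4,0],[0,0.3,0],[0,0,0]],"turn":[[0,0,0],[0,0,0],[0,0,0],[0,0,0],[0,0,0]],"jaw":[-1,-1,-1,-1,-1]}'
python3 go.py .4748 .2787 .061 77 0
python3 -m creep '{"dp":[[0,0.3,0],[0,0.2,0],[0,0,0]],"turn":[[0,0,0],[0,0,0],[0,0,0]],"jaw":[-1,-1,-1]}'
```

```text
clock: 26.3
position: [0.4736, 0.278, 0.07]
orientation: [-1.569, -0.001, 1.344]
force: [0.1, 0.0, -3.9]
grip_width: 0.0117
j [ 0.509  0.432  1.843  0.002  0.867 -0.837] p [0.4736 0.278  0.07  ] rpy [-8.989e+01 -4.000e-02  7.703e+01] w 0.011669758136778166 F [ 0.1  0.  -3.9]
dp cm (turn last) [ 0.1  0.9 -0.1] dp (turn first) [ 0.1  0.9 -0.1] turn [-0.11  0.03  0.04]
clock: 26.6
position: [0.4739, 0.2781, 0.0654]
orientation: [-1.569, -0.001, 1.344]
force: [0.5, 0.5, -4.0]
grip_width: 0.0119
```

The skirt is past the rim without contact. Continue to seat.

```bash
python3 -m creep '{"dp":[[0,0.2,0],[0,0.1,0],[0,0,0]],"turn":[[0,0,0],[0,0,0],[0,0,0]],"jaw":[-1,-1,-1]}'
python3 -m creep '{"dp":[[0,0.1,0],[0,0,0]],"turn":[[0,0,0],[0,0,0]],"jaw":[-1,-1]}'
python3 -m creep '{"dp":[[0,0.1,0],[0,0,0]],"turn":[[0,0,0],[0,0,0]],"jaw":[-1,-1]}'
```

```text
clock: 26.9
position: [0.474, 0.2782, 0.0626]
orientation: [-1.57, -0.001, 1.344]
force: [0.8, 0.8, -3.8]
grip_width: 0.0116
clock: 27.1
position: [0.474, 0.2782, 0.0617]
orientation: [-1.57, -0.002, 1.344]
force: [0.1, -0.0, -3.6]
grip_width: 0.0118
clock: 27.3
position: [0.4741, 0.2783, 0.0613]
orientation: [-1.57, -0.002, 1.344]
force: [-1.0, -1.0, 2.3]
grip_width: 0.0119
```

```bash
python3 -m creep '{"dp":[[0,0.1,0],[0,0,0]],"turn":[[0,0,0],[0,0,0]],"jaw":[-1,-1]}'
python3 -m creep '{"dp":[[0,0,0],[0,0,0],[0,0,0],[0,0,0],[0,0,0],[0,0,0]],"turn":[[0,0,0],[0,0,0],[0,0,0],[0,0,0],[0,0,0],[0,0,0]],"jaw":[-0.5,-0.2,0,0.2,0.2,0.2]}'
python3 -m creep '{"dp":[[0,-0.5,0],[0,-1,0],[0,-2.5,0],[0,-3.5,0],[0,-4,0],[0,-2,0],[0,0,0]],"turn":[[0,0,0],[0,0,0],[0,0,0],[0,0,0],[0,0,0],[0,0,0],[0,0,0]],"jaw":[0.2,0.2,0.2,0.2,0.2,0.2,0.2]}'
python3 - <<'E'
from h import *
f=cam('wrist');P=cloud(f);z=P[...,2]
m=(z>.040)&(z<.054)
n,l,s,_=cv2.connectedComponentsWithStats(m.astype(np.uint8)); Q=P[l==1+np.argmax(s[1:,4])]
print(len(Q),cv2.minAreaRect((Q[:,:2]*1000).astype(np.float32)),np.percentile(Q[:,2],[2,50,98]))
A=np.c_[Q[:,:2]-Q[:,:2].mean(0),np.ones(len(Q))]; print('tilt deg',np.degrees(np.linalg.lstsq(A,Q[:,2],rcond=None)[0][:2]))
g=cam('scene'); w=f['pixels']; cv2.imwrite('pics/fin.png',np.hstack([cv2.resize(g['pixels'],(400,300)),cv2.resize(cam('side')['pixels'],(400,300))]))
E
python3 meas.py scene .03 .06 .3 .44 -.12 .02;python3 meas.py scene .008 .08 .66 .75 -.09 .01;python3 meas.py scene .01 .14 .68 .85 .06 .2;python3 meas.py scene .01 .12 .66 .83 -.25 -.09; python3 meas.py scene .036 .056 .35 .6 .15 .42; python3 meas.py side .036 .056 .35 .6 .15 .42
```

```text
clock: 27.5
position: [0.4741, 0.2783, 0.0613]
orientation: [-1.571, -0.002, 1.344]
force: [-3.3, -1.4, 8.3]
grip_width: 0.0121
clock: 28.1
position: [0.4741, 0.2782, 0.0596]
orientation: [-1.57, -0.002, 1.344]
force: [-0.1, 0.6, -0.6]
grip_width: 0.0511
clock: 28.8
position: [0.476, 0.279, 0.1992]
orientation: [-1.577, -0.008, 1.344]
force: [-0.8, 0.0, -1.0]
grip_width: 0.0513
42821 ((474.82379150390625, 277.394775390625), (191.8084259033203, 172.54293823242188), 77.02469635009766) [0.0467366  0.04820084 0.04963685]
tilt deg [0.05036355 0.01058649]
scene 886 ((388.6472473144531, -45.58460235595703), (91.67308807373047, 90.43302917480469), 52.83570098876953) z [0.0372 0.0412 0.0441] bbox [305 176  39  29 886]
scene 449 ((706.7901611328125, -39.80902862548828), (43.815284729003906, 50.24089050292969), 78.07538604736328) z [0.0093 0.018  0.0629] bbox [194 239  24  29 449]
scene 1727 ((741.4508056640625, 126.7994384765625), (67.81713104248047, 134.0895233154297), 3.0337438583374023) z [0.0114 0.0818 0.1258] bbox [ 208  295   46   54 1727]
scene 1554 ((740.5025024414062, -163.44317626953125), (80.78134155273438, 78.65608978271484), 62.04619598388672) z [0.0141 0.0709 0.1005] bbox [ 141  191   42   51 1554]
scene 7008 ((476.0989990234375, 278.9582824707031), (193.8463897705078, 174.7381591796875), 76.91492462158203) z [0.0408 0.0464 0.0495] bbox [ 324  254  123  107 7008]
side 2167 ((474.11431884765625, 276.22698974609375), (199.25518798828125, 173.0949249267578), 77.41136169433594) z [0.0382 0.0448 0.0485] bbox [ 256  189   71   47 2167]
```

View pics/fin.png

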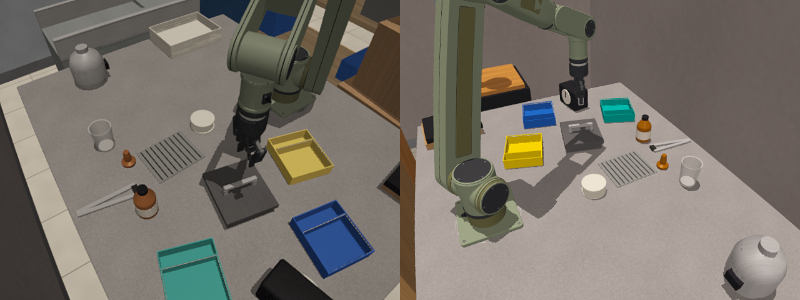

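The final views show the lid level on the box (scene half-image, about (240,195)), the mat empty and the bystanders in place. The plate reads 48.2 mm by wrist, against 18.2 on the counter, so it rose exactly 30 mm. Its tilt is 0.05°. Handing in.

```bash
python3 -c "
from bench import workorder; print(workorder.job_done())"
```

```text
the job is handed in; nothing more can be done
None
```

The job is done and handed in at about 29 s of robot time. I took the squeegee out of the slot, leaned it 45° onto the mat and let go, and it settled on its broad side. I then gripped it across its width, laid it flat in the wide bay, and put the lid on.

**Last checks:**
- **Squeegee:** before the lid went on, its top was about 37 mm above the counter, below the fill line at 40 mm. It was centred to within about 3 mm.
- **Lid:** the plate sits exactly 30 mm higher than it did on the counter, tilted 0.05° and aligned with the box. By wrist camera its centre is within 0.5 mm of the box centre. The skirt went over the rim without touching.
- **Bystanders:** the reel, stopper and beaker measure within 1 mm of where they started.
- **Forces:** the highest contact force I read was about 12 N.

**Disagreements and a failed attempt:**
- **Bottle:** its outline reading shifted about 7 mm between the two scene measurements, with different search windows. It is a rough fit of a tall shape, and I saw nothing touch the bottle.
- **Cameras:** the scene and side cameras disagreed by 2–4 mm, so I relied on the wrist camera for close work.
- **First tilt:** leaning outward stalled at 37° near a joint limit, so I leaned the squeegee the other way.

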